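# Tip the bearing ball into the inspection dish and offer the dish round

## Task

Pick up the little wooden tray by its upright grip, gently tip the steel ball out of its open end into the round metal dish without touching the ball with the gripper, and stand the empty tray back upright on the bench. Then take the dish by its black handle, lift it about 10 cm clear of the bench, and once it is up turn it a quarter turn so that its free orange handle, which now faces away from the robot, points straight to the left end of the bench; keep the dish level and the ball inside the blue centre circle all the while. Finish holding it there, still and level in the air, and leave the other things on the bench alone.

Things in the scene. Friction and masses are not known exactly. Their poses are not given: they have to be found in the camera images.
- dish: Round aluminium dish, 156 mm across, rim 22 mm high and 6 mm thick, 0.24 kg, flat on the bench. Origin: centre of its underside, z up. Orange handle at its +x side, black at -x, both outside the rim. At the start +x points away from the robot within about 20 degrees. A blue circle of 25 mm radius is painted round its middle.
- black_handle (a point): Middle of the black grip, 90 mm from the dish's centre on its -x side, 50 mm above its underside. An upright plate 12 mm thick along the dish's x (pinch it so), 40 mm wide along y, from 26 to 70 mm above the underside; 6 mm lie between it and the rim, so keep fingertips above the rim. Axes as the dish's.
- orange_handle (a point): Middle of the orange grip, the same as the black one, 90 mm from the dish's centre on its +x side. Axes as the dish's.
- tray: Wooden channel-shaped tray, 120 mm long (x), 60 mm wide (y), 0.16 kg, flat on the bench. Origin: centre of its underside, x towards its open end, z up. Walls 36 mm high, 6 mm thick. The floor falls 8 degrees from the open end to the back, so the ball stays at the back until tipped well past that (25 to 30 degrees from level is ample). At the start x points left (+y) within about 20 degrees.
- tray_grip (a point): Middle of the tray's upright dark wooden grip above its back wall, 56 mm behind the tray's centre, 64 mm above its underside. A plate 12 mm thick along the tray's x (pinch it so), 38 mm wide along y, free from 36 to 84 mm above the underside; the ball's top in the tray is at 39 mm. Axes as the tray's.
- spout (a point): Middle of the upper edge of the floor at the tray's open end, 60 mm ahead of the tray's centre and 21.5 mm above its underside; the ball rolls off here.
- ball: Loose bright steel ball, 30 mm in diameter, 0.11 kg; origin at its centre (its axes turn as it rolls). At the start it lies in the tray against the back wall.
- bench_left (a point): Fixed point on the bench top at its left end; its axes are the world's, +y points along the bench to the left.
- sanding_block: Bystander: brown cork sanding block, 62x116x34 mm, origin at the centre of its underside; leave it alone.
- tape_measure: Bystander: yellow tape measure, 76x94x34 mm, origin under its middle; leave it alone.
- masking_tape: Bystander: roll of yellowish masking tape lying flat, 108 mm across, 24 mm high, origin under its middle; leave it alone.
- dish_middle (a point): Lowest point of the dish's inside, at its centre, 6 mm above its underside. The floor is a cone that falls 8 degrees from the rim (inside radius 72 mm) to here, so the ball rolls to it and lies with its centre 21 mm above the underside. Axes as the dish's.

How it is judged:
On the way, in this order (a step that is already met when the one before it is completed fails the run):
1. the ball has been tipped into the dish, the tray still held up (horizontal distance between ball and dish below 0.072 m and z of ball in the frame of dish between 0.01 and 0.04 m and height (world z) of tray above 0.02 m), for 0.2 s.
2. the empty tray stands upright on the bench again, let go, and the ball is in the dish (horizontal distance between ball and dish below 0.072 m and z of ball in the frame of dish between 0.01 and 0.04 m and height (world z) of tray between -0.01 and 0.01 m and angle between tray's own z axis and vertical below 0.1 rad and contact force between tray and the fingers below 0.1 N), for 0.2 s.
3. the dish is lifted by its black handle with the ball in the blue circle, the orange handle still pointing more away from the robot than to the left (z of ball in the frame of dish between 0.01 and 0.04 m and horizontal distance between ball and dish below 0.025 m and height (world z) of dish above 0.06 m and distance between the grasp point and black_handle below 0.04 m and angle between the x axis of dish and the x axis of bench_left, either way round below 0.75 rad), for 0.1 s.
At the end, for the whole second after the job is handed in: Dish held by its black handle (tool within 40 mm), over 6 cm up, still, within 0.1 rad of level, orange handle within 0.2 rad of straight left, resting on nothing else; ball still, under 25 mm from its centre. Empty tray upright on the bench, let go (z of ball in the frame of dish between 0.01 and 0.04 m and horizontal distance between ball and dish below 0.025 m and height (world z) of dish above 0.06 m and angle between each of dish, tray's own z axis and vertical below 0.1 rad and angle between the x axis of dish and the y axis of bench_left, either way round below 0.2 rad and x of bench_left in the frame of dish above 0.05 m and distance between the grasp point and black_handle below 0.04 m and contact force between dish and the fingers above 1 N and contact force between dish and tray below 0.1 N and contact force between dish and sanding_block below 0.1 N and contact force between dish and tape_measure below 0.1 N and contact force between dish and masking_tape below 0.1 N and linear speed of dish below 0.03 m/s and linear speed of ball below 0.05 m/s and height (world z) of tray between -0.01 and 0.01 m and contact force between tray and the fingers below 0.1 N); the arm keeps its last pose, push and grip.
It fails at once if the gripper touches the ball (contact force between ball and the fingers above 0.5 N).
It fails at once if the ball leaves the blue centre circle while the dish is up (height (world z) of dish above 0.025 m and not (horizontal distance between ball and dish below 0.025 m)).
It fails at once if the dish is tilted more than about 9 degrees while it is up (height (world z) of dish above 0.025 m and angle between dish's own z axis and vertical above 0.16 rad).
It fails at once if the ball is dropped hard (linear speed of ball above 1.5 m/s).
It fails at once if a bystander is disturbed (distance of any of sanding_block, tape_measure, masking_tape from where it was at the start of the episode above 0.03 m).
It also fails if it takes over 70 s, if anything falls off the work surface, if the arm or the gripper's body presses on something with over 40 N, if the wrist force passes 120 N, or if a joint passes its speed limit or range.

## Robot

A 6-joint arm with a two-finger parallel gripper is mounted at the origin on a cart in front of the work surface, level with it; the furniture and walls round the work are solid. World frame = base frame: x ahead of the robot, y to its left, z up, the work surface at z = 0. Lengths are in m, angles in rad, forces in N, time in s.
With the tool pointing down it reaches from about 0.275 to 0.85 m from the base axis. Payload 5.2 kg.
Tool frame: the origin (TCP) lies at the very end of the fingers, on their centre line; the grasp point (between the pads) lies 19 mm behind it; z points along the fingers, y is the line along which they close (so a half turn about z gives the same grasp; the last joint's range is limited). The gripper opens to 85 mm and grips with 20 to 120 N. Pads are 22 mm wide; open, the fingers measure 114 mm over their backs; the gripper's body (76 mm by 85 mm) begins 54 mm behind the grasp point. The pads swing forward as they close: fully open they stand 13 mm farther back than shut.
Start: joints at [-1.369, 0.259, 1.535, -0, 1.348, -0.203], TCP at [0.217, -0.506, 0.231] pointing down, gripper open.
Joint ranges: [-3.14, 3.14], [-0.91, 2.08], [0.19, 2.58], [-1.22, 4.36], [0.22, 2.71], [-3.12, 3.12]. Speed limits (rad/s): [2.57, 2.57, 3.14, 3.14, 3.14, 3.14].

## Interface

Orientations are given as a unit quaternion [x, y, z, w].
In Python, from cell import robot gives the robot as it stands.
- The arm moves only by the tool arm_command, never from a script. Its arguments are lists of equal length, an entry for each row: "delta_pos": the shift along the tool's x, y, z each as a share of 300 mm, from -1 to 1, a list of three; "delta_rot": the turn, a rotation vector about the tool's x, y, z each as a share of pi rad, from -1 to 1, a list of three; "jaw": the closure, from 0 (fully open) to 1 (shut). A call has 1 to 20 rows; each row shifts and turns the commanded pose from where the row before left it, along the tool's axes as they then stand; what a row does not reach is not made up. A row lasts 1/8 s, in which the tool goes at most 62.5 mm and 10.7 degrees, less where a joint would pass 70% of its speed; a pose out of reach is approached as far as the arm can. A call with a number of a shift or a turn outside -1 to 1 is refused whole. A call with a gripper value outside its range is refused whole. The fingers move at their own pace and stop on an object; "grip_force" is the grip in N (left out, the last holds). Time passes only in rows, so rows that do not move let the fingers close. It gives the time, the measured TCP pose, the force, the opening and the grip force at its end, in the units of the state.
- robot.state(): the state, without advancing time (a new reading comes with each control period).
- robot.get_image(name): name is "side" or "top" or "wrist"; returns the picture (480x640x3 uint8, red, green, blue); there is no depth.
- robot.get_calibration(name): a dict with "fx", "fy", "cx", "cy" (pixels), "world_to_cam" (4x4, takes a point from world to camera coordinates). Camera axes: x right, y up, looking along -z (the intrinsics and any distortion apply to the point x, -y, -z); pixel columns grow to the right and rows downward; lengths in m; the calibration is good to about 2 mm. A picture is of the moment at which its call begins: read the wrist's pose just before it. get_calibration takes no time and is no camera call; for the wrist camera it gives the pose at the moment of the call.
- robot.job_done(): hands the job in; it is judged then, once.
The state is a dict: "clock": time; "qpos": joint angles; "dq": joint speeds; "tau": joint torques, N m; "tcp_pos": TCP position; "orientation": TCP orientation; "contact_force": force on the tool from outside, world axes, zero at the start; "moment": the same for the moment, N m; "finger_gap": finger opening in m; "grasp_force": force on a finger pad.
Only numpy, scipy, OpenCV 4.12 (cv2) and the standard library are available. Lean on these libraries where they do the work, as an engineer would, in place of code of your own. Each camera call takes 0.05 s, during which the arm holds its last target. There are 200 camera calls.

## Working session

There is one attempt and no reset: what is moved stays moved. The work goes in short steps, Python scripts to look and compute and a tool call to move; the robot and the scene stay as the last step left them, time stands still between calls to the robot, and variables do not carry over. Pictures are saved under pics/ and viewed, at most 10 in all, crops included, and the job is handed in when it is done.

Besides the shell and the picture viewer there is one more tool, called after ">>>" as name(argument=value, ...) on one line, values as JSON. arm_command: Moves the arm, as the interface text tells. Its arguments: {"type":"object","properties":{"delta_pos":{"type":"array"},"delta_rot":{"type":"array"},"jaw":{"type":"array"},"grip_force":{"type":"number"}},"required":["delta_pos","delta_rot","jaw"]}

```bash
mkdir -p pics; ls
cat > h.py <<'E'
import numpy as np, cv2
from cell import robot
from scipy.spatial.transform import Rotation as R
def snap(n,f):
    im=robot.get_image(n); cv2.imwrite('pics/'+f,im[:,:,::-1]); return im
def ray(c,u,v,z):
    W=np.array(c['world_to_cam']); p=np.array([(u-c['cx'])/c['fx'],-(v-c['cy'])/c['fy'],-1])
    Rm=W[:3,:3].T; o=-Rm@W[:3,3]; d=Rm@p
    return o+d*(z-o[2])/d[2]
def proj(c,P):
    W=np.array(c['world_to_cam']); q=W[:3,:3]@np.array(P)+W[:3,3]
    return np.array([c['cx']+c['fx']*q[0]/-q[2], c['cy']+c['fy']*q[1]/q[2]])
E
python3 - <<'E'
from h import *
s=robot.state(); print(s)
for n in('top','side'):
    snap(n,n+'0.png'); print(n,robot.get_calibration(n))
E
```

```text
pics
{'clock': 0.0, 'qpos': array([-1.36877824e+00,  2.59328762e-01,  1.53607644e+00, -1.62828508e-05,
        1.34797549e+00, -2.02792219e-01]), 'dq': array([-7.32669171e-05, -1.69070386e-03,  2.66614080e-03, -5.08467965e-05,
       -7.46996422e-04, -1.58810590e-04]), 'tau': array([ 1.97637048e-03, -4.46024537e+01, -2.90573287e+01, -5.08509322e-05,
        1.15619134e-02, -1.54104676e-06]), 'tcp_pos': array([ 0.21652887, -0.50502222,  0.23048501]), 'orientation': array([ 9.79585159e-01,  2.01027653e-01, -7.59249709e-06, -8.94020853e-04]), 'contact_force': array([ 1.34801379, -0.33279162,  0.68185417]), 'moment': array([-0.00415284, -0.01392403,  0.02394489]), 'grasp_force': 0.0, 'finger_gap': 0.08525923397125473}
top {'fx': 617.0373311069634, 'fy': 617.0373311069634, 'cx': 315.630363539724, 'cy': 222.9029696121087, 'world_to_cam': array([[-0.02519292, -0.99968085,  0.00187216,  0.10703075],
       [ 0.99446474, -0.02487029,  0.10208499, -0.57873178],
       [-0.10200585,  0.00443362,  0.99477392, -1.59075237],
       [ 0.        ,  0.        ,  0.        ,  1.        ]])}
side {'fx': 499.34931131030373, 'fy': 499.34931131030373, 'cx': 320.43610478884216, 'cy': 236.21792625705802, 'world_to_cam': array([[-0.91562955, -0.40154395,  0.0196208 ,  0.54959691],
       [ 0.19222076, -0.39440667,  0.89860701, -0.12310134],
       [-0.35309164,  0.82656266,  0.43831549, -1.38812223],
       [ 0.        ,  0.        ,  0.        ,  1.        ]])}
```

View pics/top0.png

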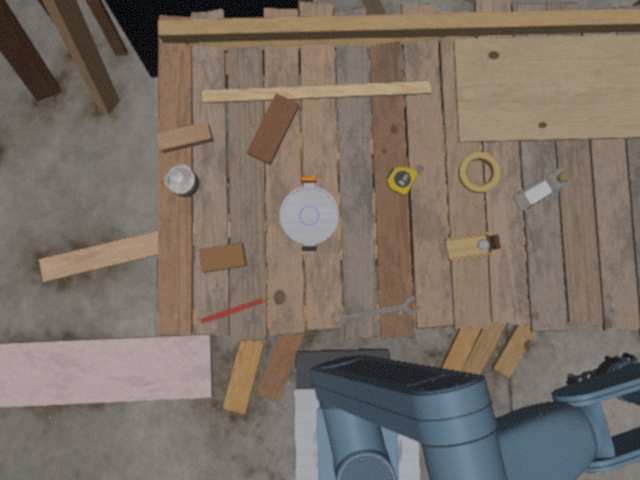

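View pics/side0.png

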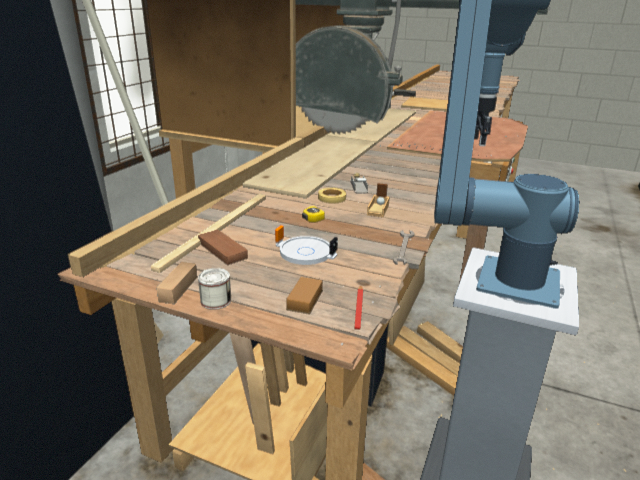

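The top view shows the dish at about (309,215), its orange handle at (309,180) and its black handle at (309,248). The tray is at about (472,246), with the open end at x≈447, the ball at (483,244) and the grip at (495,242).

Run:
```python
from h import *
im=cv2.imread('pics/top0.png'); c=robot.get_calibration('top'); 
cv2.imwrite('pics/crop0.png',np.hstack([cv2.resize(im[165:265,265:355],None,fx=4.4,fy=4.4,interpolation=2)[:440], cv2.resize(im[215:275,435:515],None,fx=4.4,fy=4.4,interpolation=2,).copy() if 0 else cv2.copyMakeBorder(cv2.resize(im[215:275,435:515],None,fx=4.4,fy=4.4,interpolation=2),0,176,0,0,0)]))
for n,u,v,z in [('dish',309,215,.022),('orange',309,180,.07),('black',309,248,.07),('grip',495,242,.084),('ball',483,244,.024),('open',448,248,.036),('tape',480,172,.02),('tapem',403,180,.03)]:
    print(n,ray(c,u,v,z).round(3))
```

```text
dish [0.603 0.109 0.022]
orange [0.689 0.107 0.07 ]
black [0.513 0.111 0.07 ]
grip [ 0.516 -0.36   0.084]
ball [ 0.515 -0.346  0.024]
open [ 0.506 -0.251  0.036]
tape [ 0.708 -0.349  0.02 ]
tapem [ 0.689 -0.141  0.03 ]
```

View pics/crop0.png

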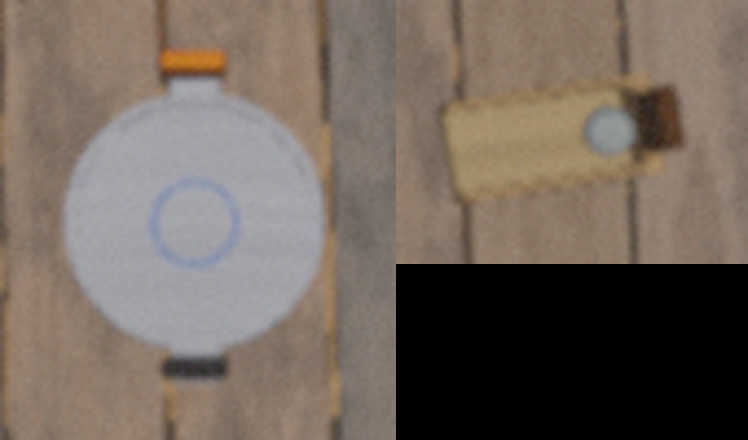

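>>> arm_command(delta_pos=[[0, 0, 0], [0, 0, 0], [0.1, -0.0455, 0.01], [0.1, -0.0455, 0.01], [0.1, -0.0455, 0.01], [0.1, -0.0455, 0.01], [0.1, -0.0455, 0.01], [0.1, -0.0455, 0.01], [0.1, -0.0455, 0.01], [0.1, -0.0455, 0.01], [0.1, -0.0455, 0.01], [0.1, -0.0455, 0.01], [0, 0, 0], [0, 0, 0]], delta_rot=[[0, 0, 0.0436], [0, 0, 0.0436], [0, 0, 0], [0, 0, 0], [0, 0, 0], [0, 0, 0], [0, 0, 0], [0, 0, 0], [0, 0, 0], [0, 0, 0], [0, 0, 0], [0, 0, 0], [0, 0, 0], [0, 0, 0]], jaw=[0, 0, 0, 0, 0, 0, 0, 0, 0, 0, 0, 0, 0, 0])

```text
clock: 1.85
tcp_pos: [0.4958, -0.331, 0.2009]
orientation: [0.998, 0.066, -0.001, -0.0]
contact_force: [0.5, 0.2, 0.2]
finger_gap: 0.0852
grasp_force: 0.0
```

Run:
```python
from h import *
s=robot.state(); print(s['tcp_pos'],R.from_quat(s['orientation']).as_matrix().round(3).tolist())
c=robot.get_calibration('wrist'); snap('wrist','w1.png'); np.save('w1c.npy',c,allow_pickle=True)
W=c['world_to_cam'];print(-W[:3,:3].T@W[:3,3], W[2,:3], proj(c,[.516,-.36,.084]))
```

```text
[ 0.49579906 -0.33102641  0.20086854] [[0.991, 0.131, -0.001], [0.131, -0.991, 0.0], [-0.001, -0.001, -1.0]]
[ 0.57518014 -0.32021576  0.34313482] [0.3056691  0.04087019 0.95126023] [372.98885429 214.21457642]
```

View pics/w1.png

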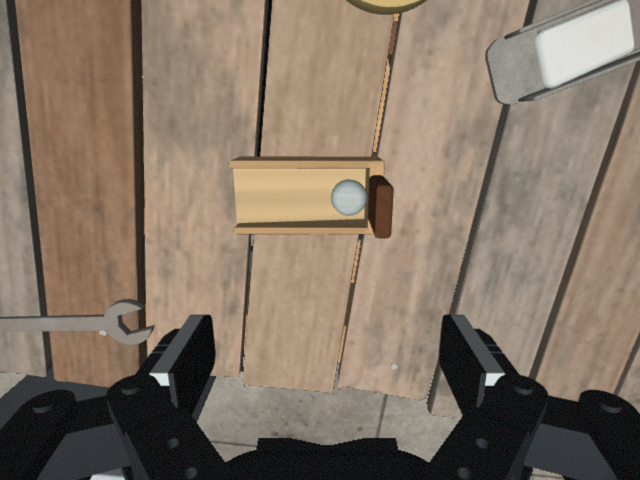

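The wrist view shows the tray nearly square to the gripper: walls from (231,160) to (383,160) and from (236,231) to (370,231), ball at (349,197), grip at (370–392, 177–238). I'll zoom in on it.

Run:
```python
from h import *
im=cv2.imread('pics/w1.png')[145:250,220:400]
cv2.imwrite('pics/w1z.png',cv2.resize(im,None,fx=4.4,fy=4.4,interpolation=2))
```

```text
(no output)
```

View pics/w1z.png

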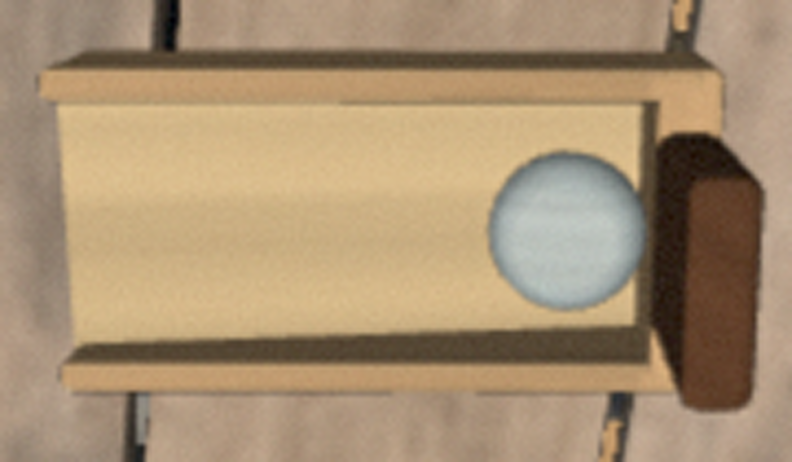

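Run:
```python
from h import *
c=np.load('w1c.npy',allow_pickle=True).item()
f=lambda u,v,z: ray(c,u/4.4+220-.4,v/4.4+145-.4,z)
g=[f(*p,.084) for p in((692,180),(763,190),(750,408),(685,408))]
print('gripcentre',f(723,294,.084),[np.linalg.norm(g[i]-g[i-1]).round(4) for i in range(4)])
a,b=f(722,70,.036),f(40,70,.036); d=f(65,391,.036)
print('wall',a,b,'len',np.linalg.norm(a-b),'width',np.linalg.norm(b-d),'yaw',np.degrees(np.arctan2(*(b-a)[[1,0]]))-90)
e=b-d; print('yaw2',np.degrees(np.arctan2(e[1],e[0])))
print('tray centre from corners', ((a+d)/2), 'ball',f(567,231,.03))
```

```text
gripcentre [ 0.5189013  -0.36704796  0.084     ] [np.float64(0.0362), np.float64(0.0109), np.float64(0.0346), np.float64(0.0103)]
wall [ 0.548289   -0.36844724  0.036     ] [ 0.53258451 -0.24942055  0.036     ] len 0.1200582533695878 width 0.05896642373570104 yaw 7.516244480434665
yaw2 7.614666177587708
tray centre from corners [ 0.51121354 -0.31284072  0.036     ] ball [ 0.51516192 -0.34613529  0.03      ]
```

>>> arm_command(delta_pos=[[0.03, 0.066, 0], [0.03, 0.066, 0], [0, 0, 0.083], [0, 0, 0.083], [0, 0, 0.083], [0, 0, 0.083], [0, 0, 0.083], [0, 0, 0.081], [0, 0, 0], [0, 0, 0]], delta_rot=[[0, 0, 0], [0, 0, 0], [0, 0, 0], [0, 0, 0], [0, 0, 0], [0, 0, 0], [0, 0, 0], [0, 0, 0], [0, 0, 0], [0, 0, 0]], jaw=[0, 0, 0, 0, 0, 0, 0, 0, 0, 0], grip_force=70)

```text
clock: 3.15
tcp_pos: [0.5193, -0.3689, 0.0535]
orientation: [0.998, 0.065, 0.0, 0.0]
contact_force: [0.0, 0.2, 0.4]
finger_gap: 0.0856
grasp_force: 0.0
```

>>> arm_command(delta_pos=[[0, 0, 0], [0, 0, 0], [0, 0, 0], [0, 0, 0], [0, 0, 0], [0, 0, 0], [0, 0, 0], [0, 0, 0]], delta_rot=[[0, 0, 0], [0, 0, 0], [0, 0, 0], [0, 0, 0], [0, 0, 0], [0, 0, 0], [0, 0, 0], [0, 0, 0]], jaw=[0.3, 0.5, 0.7, 0.8, 0.9, 1, 1, 1])

```text
clock: 4.15
tcp_pos: [0.5194, -0.3678, 0.0527]
orientation: [0.998, 0.065, 0.0, -0.0]
contact_force: [-0.2, 2.6, 4.4]
finger_gap: 0.0112
grasp_force: 69.3
```

>>> arm_command(delta_pos=[[0, 0, -0.01], [0, 0, -0.02], [0, 0, -0.03], [0, 0, -0.03], [0, 0, -0.03], [0, 0, -0.03], [0, 0, -0.03], [0, 0, -0.03], [0, 0, -0.02], [0, 0, -0.01], [0, 0, 0], [0, 0, 0]], delta_rot=[[0, 0, 0], [0, 0, 0], [0, 0, 0.007], [0, 0, 0.007], [0, 0, 0.007], [0, 0, 0.007], [0, 0, 0.007], [0, 0, 0.007], [0, 0, 0], [0, 0, 0], [0, 0, 0], [0, 0, 0]], jaw=[1, 1, 1, 1, 1, 1, 1, 1, 1, 1, 1, 1])

```text
clock: 5.65
tcp_pos: [0.5191, -0.3678, 0.1241]
orientation: [1.0, -0.001, -0.0, -0.0]
contact_force: [0.2, -0.3, -2.8]
finger_gap: 0.0112
grasp_force: 68.2
```

Run:
```python
from h import *
c=robot.get_calibration('wrist')
im=snap('wrist','w2.png')
s=robot.state(); print(s['tcp_pos'],R.from_quat(s['orientation']).as_matrix().round(4).tolist(),s['finger_gap'],s['contact_force'])
ct=robot.get_calibration('top'); im=cv2.imread('pics/top0.png')
# dish rim ellipse: light-grey low-saturation pixels
hsv=cv2.cvtColor(im,cv2.COLOR_BGR2HSV); m=((hsv[...,1]<45)&(hsv[...,2]>130)).astype('uint8'); m[:185]=0;m[246:]=0;m[:,:275]=0;m[:,345:]=0
k=max(cv2.findContours(m,0,1)[0],key=cv2.contourArea); e=cv2.fitEllipse(k); print(e, ray(ct,*e[0],.022))
for u,v in((309.1-.4,179.1-.4),(309.3-.4,248.4-.4)): print(ray(ct,u,v,.07))
```

```text
[ 0.51905826 -0.36780981  0.12409417] [[1.0, -0.0011, -0.0006], [-0.0011, -1.0, 0.0006], [-0.0006, -0.0006, -1.0]] 0.010898246819510623 [-0.40048604  0.32545187 -2.50666482]
((308.6654052734375, 214.9036865234375), (59.57343292236328, 60.079345703125), 177.27716064453125) [0.60370148 0.11029669 0.022     ]
[0.69208575 0.10763275 0.07      ]
[0.51321948 0.11142517 0.07      ]
```

View pics/w2.png

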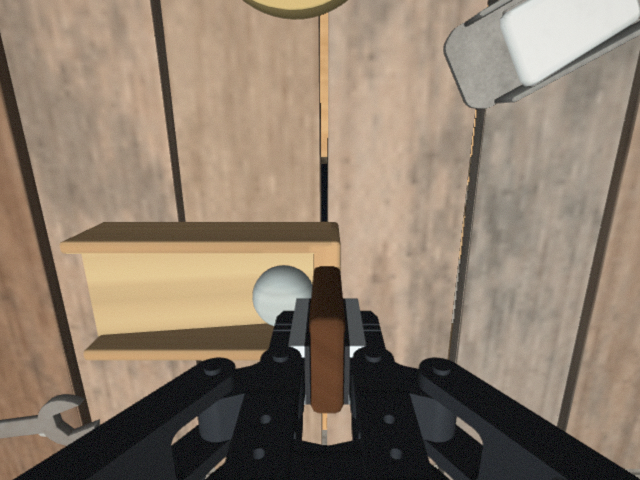

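The ball is at the back, seen at (283,295), and the grip is firmly between the pads. Next I carry the tray to the dish.

>>> arm_command(delta_pos=[[0.005, -0.02, 0], [0.01, -0.04, 0], [0.015, -0.06, 0], [0.017, -0.068, 0], [0.017, -0.068, 0], [0.017, -0.068, 0], [0.017, -0.068, 0], [0.017, -0.068, 0], [0.017, -0.068, 0], [0.017, -0.068, 0], [0.017, -0.068, 0], [0.017, -0.068, 0], [0.017, -0.068, 0], [0.017, -0.068, 0], [0.017, -0.068, 0], [0.017, -0.068, 0], [0.015, -0.06, 0], [0.01, -0.04, 0], [0.005, -0.02, 0], [0, 0, 0]], delta_rot=[[0, 0, 0], [0, 0, 0], [0, 0, 0], [0, 0, 0], [0, 0, 0], [0, 0, 0], [0, 0, 0], [0, 0, 0], [0, 0, 0], [0, 0, 0], [0, 0, 0], [0, 0, 0], [0, 0, 0], [0, 0, 0], [0, 0, 0], [0, 0, 0], [0, 0, 0], [0, 0, 0], [0, 0, 0], [0, 0, 0]], jaw=[1, 1, 1, 1, 1, 1, 1, 1, 1, 1, 1, 1, 1, 1, 1, 1, 1, 1, 1, 1])

```text
clock: 8.2
tcp_pos: [0.604, -0.0307, 0.1245]
orientation: [1.0, -0.0, -0.0, 0.0]
contact_force: [0.1, -0.3, -1.7]
finger_gap: 0.0109
grasp_force: 68.3
```

>>> arm_command(delta_pos=[[0, 0, 0.01], [0, 0, 0.02], [0, 0, 0.025], [0, 0, 0.02], [0, 0, 0.013], [0, 0, 0.01], [0, 0, 0], [0, 0, 0], [0, 0, 0], [0, 0, 0]], delta_rot=[[0, 0, 0], [0, 0, 0], [0, 0, 0], [0, 0, 0], [-0.003, 0, 0], [-0.006, 0, 0], [-0.006, 0, 0], [-0.006, 0, 0], [-0.006, 0, 0], [-0.006, 0, 0]], jaw=[1, 1, 1, 1, 1, 1, 1, 1, 1, 1])

```text
clock: 9.45
tcp_pos: [0.604, -0.0308, 0.0953]
orientation: [0.999, -0.0, 0.0, 0.052]
contact_force: [-0.0, 0.3, -3.6]
finger_gap: 0.011
grasp_force: 68.2
```

Run:
```python
from h import *
c=robot.get_calibration('wrist')
im=snap('wrist','w3.png'); print(proj(c,[.603,.11,.006]))
s=robot.state(); print(s['tcp_pos'],R.from_quat(s['orientation']).as_matrix().round(4).tolist(),s['finger_gap'],s['contact_force'])
```

```text
[ 74.73315512 260.42434095]
[ 0.60392798 -0.03041652  0.09520266] [[1.0, -0.0007, 0.0001], [-0.0006, -0.9945, -0.1051], [0.0001, 0.1051, -0.9945]] 0.010813839019036545 [ 0.16561762  0.61270734 -2.28960106]
```

View pics/w3.png

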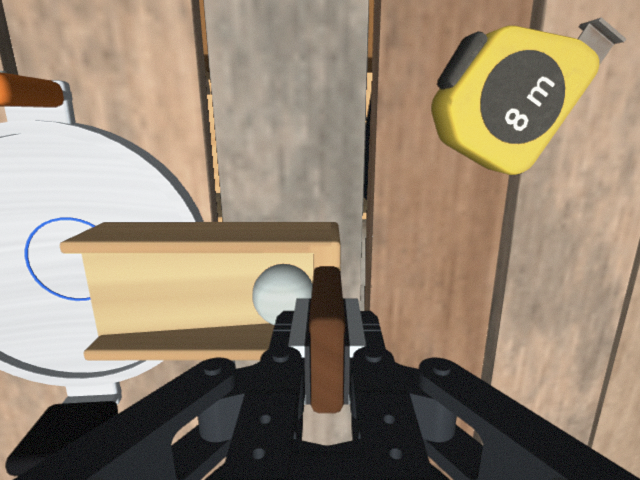

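The ball is still at the back, at (283,295), and the spout is over the dish; the blue circle's centre at (72,259) matches my prediction. I'll tip slowly from here.

>>> arm_command(delta_pos=[[0, 0, -0.0033], [0, 0, -0.0033], [0, 0, -0.0033], [0, 0, -0.0033], [0, 0, -0.0033], [0, 0, -0.0033], [0, 0, -0.0033], [0, 0, -0.0033], [0, 0, -0.0033], [0, 0, -0.0033], [0, 0, 0], [0, 0, 0], [0, 0, 0], [0, 0, 0], [0, 0, 0]], delta_rot=[[-0.0028, 0, 0], [-0.0028, 0, 0], [-0.0028, 0, 0], [-0.0028, 0, 0], [-0.0028, 0, 0], [-0.0028, 0, 0], [-0.0028, 0, 0], [-0.0028, 0, 0], [-0.0028, 0, 0], [-0.0028, 0, 0], [0, 0, 0], [0, 0, 0], [0, 0, 0], [0, 0, 0], [0, 0, 0]], jaw=[1, 1, 1, 1, 1, 1, 1, 1, 1, 1, 1, 1, 1, 1, 1])

```text
clock: 11.38
tcp_pos: [0.6039, -0.0296, 0.1049]
orientation: [0.995, -0.001, -0.0, 0.096]
contact_force: [0.1, -0.7, -2.7]
finger_gap: 0.0108
grasp_force: 68.3
```

```bash
cat > ball.py <<'E'
from h import *
# is the ball in the tray? mean colour where it sat (wrist image) vs wood
im=robot.get_image('wrist'); cv2.imwrite('pics/last.png',im[:,:,::-1])
s=robot.state(); print(s['clock'],s['tcp_pos'].round(4),R.from_quat(s['orientation']).as_rotvec(degrees=True).round(2),s['contact_force'].round(2))
p=im[240:350,90:312].astype(int); m=(p[...,2]>=p[...,0]-8)&(p.sum(2)>250); ys,xs=np.nonzero(m)
print('ball px in tray',m.sum(), (xs.mean()+90,ys.mean()+240) if m.sum() else '')
E
python3 ball.py
```

```text
11.425 [ 0.6039 -0.0296  0.1049] [ 1.6902e+02 -1.0000e-01 -1.0000e-02] [ 0.65  0.01 -2.14]
ball px in tray 3835 (np.float64(219.37079530638852), np.float64(304.75071707953066))
```

>>> arm_command(delta_pos=[[0, 0, 0], [0, 0, 0], [0, 0, 0], [0, 0, 0]], delta_rot=[[0, 0, 0], [0, 0, 0], [0, 0, 0], [0, 0, 0]], jaw=[1, 1, 1, 1])

```text
clock: 11.92
tcp_pos: [0.604, -0.0295, 0.1049]
orientation: [0.995, -0.001, -0.0, 0.096]
contact_force: [-1.3, 0.5, -2.2]
finger_gap: 0.011
grasp_force: 68.3
```

```bash
cp pics/last.png pics/prev.png; python3 ball.py
python3 - <<'E'
import cv2,numpy as np
a=cv2.imread('pics/prev.png')[200:400,0:360];b=cv2.imread('pics/last.png')[200:400,0:360]
cv2.imwrite('pics/cmp.png',np.vstack([a,b]))
E
```

```text
11.975 [ 0.6039 -0.0295  0.1049] [ 1.6902e+02 -9.0000e-02 -1.0000e-02] [ 0.05  0.43 -2.6 ]
ball px in tray 4154 (np.float64(146.3083774675012), np.float64(309.33100625902745))
```

View pics/cmp.png

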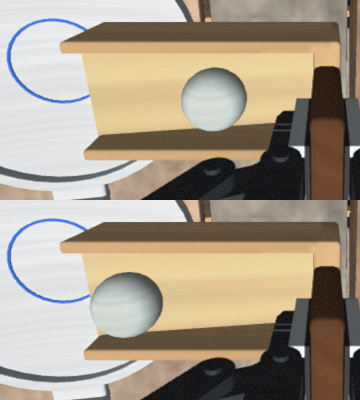

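The ball is rolling gently towards the spout: (213,299) in the first frame, (126,305) in the second. I'll hold here.

>>> arm_command(delta_pos=[[0, 0, 0], [0, 0, 0], [0, 0, 0], [0, 0, 0], [0, 0, 0], [0, 0, 0], [0, 0, 0], [0, 0, 0], [0, 0, 0], [0, 0, 0], [0, 0, 0], [0, 0, 0]], delta_rot=[[0, 0, 0], [0, 0, 0], [0, 0, 0], [0, 0, 0], [0, 0, 0], [0, 0, 0], [0, 0, 0], [0, 0, 0], [0, 0, 0], [0, 0, 0], [0, 0, 0], [0, 0, 0]], jaw=[1, 1, 1, 1, 1, 1, 1, 1, 1, 1, 1, 1])

```text
clock: 13.48
tcp_pos: [0.604, -0.0295, 0.1049]
orientation: [0.995, -0.001, -0.0, 0.096]
contact_force: [0.2, 0.7, -2.6]
finger_gap: 0.0106
grasp_force: 68.4
```

```bash
python3 ball.py
python3 - <<'E'
from h import *
im=snap('top','t2.png')
b=cv2.imread('pics/last.png'); t=cv2.imread('pics/t2.png')[160:280,260:380]
cv2.imwrite('pics/cmp2.png',np.hstack([b[200:440,0:360],cv2.resize(t,(240,240))]))
E
```

```text
13.525 [ 0.6039 -0.0295  0.1049] [ 1.6902e+02 -1.0000e-01 -1.0000e-02] [ 0.27  0.3  -1.84]
ball px in tray 720 (np.float64(245.75277777777777), np.float64(325.9))
```

View pics/cmp2.png

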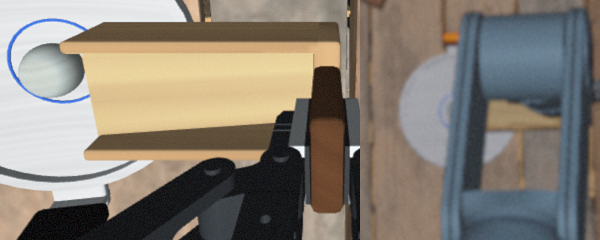

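The ball is in the dish, inside the blue circle, at (50,270) in the wrist image. Next I raise the tray, level it and carry it back.

>>> arm_command(delta_pos=[[0, 0, -0.02], [0, 0, -0.04], [0, 0, -0.04], [0, 0, -0.04], [0, 0, 0], [0, 0, 0], [-0.02, 0.08, 0], [-0.02, 0.08, 0], [-0.02, 0.08, 0], [-0.02, 0.083, 0], [-0.02, 0.083, 0], [-0.02, 0.083, 0], [-0.02, 0.083, 0], [-0.02, 0.083, 0], [-0.02, 0.083, 0], [-0.02, 0.083, 0], [-0.02, 0.083, 0], [-0.02, 0.083, 0], [-0.02, 0.083, 0], [-0.02, 0.083, 0]], delta_rot=[[0, 0, 0], [0, 0, 0], [0.015, 0, 0], [0.015, 0, 0], [0.015, 0, 0], [0.016, 0, 0], [0, 0, 0], [0, 0, 0], [0, 0, 0], [0, 0, 0], [0, 0, 0], [0, 0, 0], [0, 0, 0], [0, 0, 0], [0, 0, 0], [0, 0, 0], [0, 0, 0], [0, 0, 0], [0, 0, 0], [0, 0, 0]], jaw=[1, 1, 1, 1, 1, 1, 1, 1, 1, 1, 1, 1, 1, 1, 1, 1, 1, 1, 1, 1])

```text
clock: 16.08
tcp_pos: [0.5195, -0.3692, 0.1468]
orientation: [1.0, -0.0, 0.0, 0.0]
contact_force: [0.5, -1.0, -1.3]
finger_gap: 0.0113
grasp_force: 68.5
```

Run:
```python
from h import *
im=snap('top','t3.png')
s=robot.state(); print(s['tcp_pos'],R.from_quat(s['orientation']).as_matrix().round(4).tolist(),s['finger_gap'],s['contact_force'])
```

```text
[ 0.5185382  -0.37288026  0.14669586] [[1.0, -0.0026, 0.0003], [-0.0026, -1.0, -0.0033], [0.0003, 0.0033, -1.0]] 0.011024721239176213 [-0.12429083 -2.8987564  -0.99279215]
```

>>> arm_command(delta_pos=[[0, 0, 0.02], [0, 0, 0.04], [0, 0, 0.05], [0, 0, 0.05], [0, 0, 0.05], [0, 0, 0.04], [0, 0, 0.03], [0, 0, 0.015], [0, 0, 0.01], [0, 0, 0.005], [0, 0, 0]], delta_rot=[[0, 0, 0], [0, 0, 0], [0, 0, 0], [0, 0, 0], [0, 0, 0], [0, 0, 0], [0, 0, 0], [0, 0, 0], [0, 0, 0], [0, 0, 0], [0, 0, 0]], jaw=[1, 1, 1, 1, 1, 1, 1, 1, 1, 1, 1])

```text
clock: 17.5
tcp_pos: [0.5197, -0.368, 0.0535]
orientation: [1.0, -0.001, 0.0, 0.0]
contact_force: [1.1, 0.5, -1.3]
finger_gap: 0.011
grasp_force: 68.6
```

>>> arm_command(delta_pos=[[0, 0, 0.002], [0, 0, 0.002], [0, 0, 0]], delta_rot=[[0, 0, 0], [0, 0, 0], [0, 0, 0]], jaw=[1, 1, 1])

```text
clock: 17.88
tcp_pos: [0.5198, -0.3681, 0.0527]
orientation: [1.0, -0.001, 0.0, 0.0]
contact_force: [-0.0, 0.5, 4.1]
finger_gap: 0.0111
grasp_force: 69.3
```

>>> arm_command(delta_pos=[[0, 0, 0], [0, 0, 0], [0, 0, 0], [0, 0, 0], [0, 0, 0], [0, 0, 0], [0, 0, 0], [0, 0, 0], [0, 0, -0.03], [0, 0, -0.06], [0, 0, -0.1], [0, 0, -0.1], [0, 0, -0.1], [0, 0, -0.1], [0, 0, -0.05], [0, 0, 0]], delta_rot=[[0, 0, 0], [0, 0, 0], [0, 0, 0], [0, 0, 0], [0, 0, 0], [0, 0, 0], [0, 0, 0], [0, 0, 0], [0, 0, 0], [0, 0, 0], [0, 0, 0], [0, 0, 0], [0, 0, 0], [0, 0, 0], [0, 0, 0], [0, 0, 0]], jaw=[0.8, 0.6, 0.4, 0.2, 0, 0, 0, 0, 0, 0, 0, 0, 0, 0, 0, 0])

```text
clock: 19.88
tcp_pos: [0.5201, -0.3683, 0.2158]
orientation: [1.0, -0.001, 0.001, 0.001]
contact_force: [-0.3, -0.7, -0.1]
finger_gap: 0.0857
grasp_force: 0.0
```

Run:
```python
from h import *
s=robot.state(); print(s['tcp_pos'],R.from_quat(s['orientation']).as_matrix().round(4).tolist(),s['finger_gap'],s['contact_force'])
c=robot.get_calibration('wrist'); im=snap('wrist','w5.png')
g=[.5198,-.368]
# check tray: predicted vs brown grip blob + wood walls
print(proj(c,[g[0],g[1],.084]))
hsv=cv2.cvtColor(im,cv2.COLOR_RGB2HSV); m=((im.sum(2)<300)&(im[...,0]>im[...,2]*1.6)).astype('uint8')
for k in sorted(cv2.findContours(m,0,1)[0],key=cv2.contourArea)[-4:]: print(cv2.contourArea(k),cv2.boundingRect(k))
# dish in top image
ct=robot.get_calibration('top'); im=cv2.imread('pics/t3.png'); 
hsv=cv2.cvtColor(im,cv2.COLOR_BGR2HSV); m=((hsv[...,1]<45)&(hsv[...,2]>130)).astype('uint8'); m[:185]=0;m[246:]=0;m[:,:275]=0;m[:,345:]=0
k=max(cv2.findContours(m,0,1)[0],key=cv2.contourArea); e=cv2.fitEllipse(k); print(e, ray(ct,*e[0],.022))
o=((hsv[...,0]<20)&(hsv[...,1]>170)&(hsv[...,2]>150)); o[:160]=0;o[200:]=0;o[:,280:340]&=True;o[:,:280]=0;o[:,340:]=0
v,u=np.nonzero(o); print('orange',u.mean(),v.mean(),ray(ct,u.mean(),v.mean(),.07))
b=(im.sum(2)<170);b[:240]=0;b[256:]=0;b[:,:295]=0;b[:,325:]=0
v,u=np.nonzero(b); print('black',u.mean(),v.mean(),b.sum(),ray(ct,u.mean(),v.mean(),.07))
```

```text
[ 0.52006891 -0.36832704  0.21584543] [[1.0, -0.0011, 0.0023], [-0.0011, -1.0, -0.0023], [0.0023, 0.0023, -1.0]] 0.08570009577922492 [-0.2939384  -0.68961685 -0.10374312]
[326.27314451 231.81657419]
221.0 (258, 7, 103, 40)
601.0 (195, 177, 138, 6)
1402.0 (30, 0, 58, 75)
1442.0 (197, 196, 137, 61)
((308.6634216308594, 214.91783142089844), (59.62839126586914, 60.060340881347656), 176.1615447998047) [0.60366401 0.11030283 0.022     ]
orange 308.4807692307692 178.44230769230768 [0.69277262 0.10818177 0.07      ]
black 308.77777777777777 248.5 18 [0.51195178 0.11176733 0.07      ]
```

>>> arm_command(delta_pos=[[-0.002, -0.06, 0], [-0.002, -0.11, 0], [-0.002, -0.13, 0], [-0.002, -0.13, 0], [-0.002, -0.13, 0], [-0.002, -0.13, 0], [-0.002, -0.13, 0], [-0.002, -0.13, 0], [-0.002, -0.13, 0], [-0.002, -0.13, 0], [-0.002, -0.13, 0], [-0.002, -0.13, 0], [-0.002, -0.08, 0], [0, -0.05, 0], [0, 0, 0], [0, 0, 0]], delta_rot=[[0, 0, 0], [0, 0, 0], [0, 0, 0], [0, 0, 0], [0, 0, 0], [0, 0, 0], [0, 0, 0], [0, 0, 0], [0, 0, 0], [0, 0, 0], [0, 0, 0], [0, 0, 0], [0, 0, 0], [0, 0, 0], [0, 0, -0.02], [0, 0, -0.0344]], jaw=[0, 0, 0, 0, 0, 0, 0, 0, 0, 0, 0, 0, 0, 0, 0, 0])

```text
clock: 21.92
tcp_pos: [0.5115, 0.1126, 0.2133]
orientation: [0.996, 0.087, -0.001, -0.0]
contact_force: [0.0, 0.3, 0.7]
finger_gap: 0.0853
grasp_force: 0.0
```

>>> arm_command(delta_pos=[[0, 0, 0], [0, 0, 0], [0, 0, 0], [0, 0, 0], [0, 0, 0], [0, 0, 0], [0, 0, 0], [0, 0, 0], [0, 0, 0], [0, 0, 0], [0, 0, 0], [0, 0, 0], [0, 0, 0], [0, 0, 0]], delta_rot=[[0, 0, -0.04], [0, 0, -0.04], [0, 0, -0.04], [0, 0, -0.04], [0, 0, -0.04], [0, 0, -0.04], [0, 0, -0.04], [0, 0, -0.04], [0, 0, -0.04], [0, 0, -0.04], [0, 0, -0.04], [0, 0, 0], [0, 0, 0], [0, 0, 0]], jaw=[0, 0, 0, 0, 0, 0, 0, 0, 0, 0, 0, 0, 0, 0])

```text
clock: 23.68
tcp_pos: [0.5122, 0.1121, 0.2139]
orientation: [0.714, 0.7, -0.0, -0.0]
contact_force: [1.0, -0.4, -0.5]
finger_gap: 0.0852
grasp_force: 0.0
```

Run:
```python
from h import *
s=robot.state(); print(s['clock'],s['tcp_pos'],R.from_quat(s['orientation']).as_matrix().round(4).tolist())
c=robot.get_calibration('wrist'); im=snap('wrist','w6.png'); np.save('w6c.npy',c,allow_pickle=True)
for P in([.6037,.1103,.006],[.513,.1116,.07],[.519,.0916,.07],[.519,.1316,.07],[.507,.0916,.07],[.507,.1316,.07],[.693,.108,.07],[.4,0,0]): print(P,proj(c,P).round(1))
```

```text
23.675 [0.51216142 0.11214312 0.21388656] [[0.0201, 0.9998, -0.0003], [0.9998, -0.0201, -0.0], [-0.0, -0.0003, -1.0]]
[0.6037, 0.1103, 0.006] [425.5 206.8]
[0.513, 0.1116, 0.07] [326.4 226.2]
[0.519, 0.0916, 0.07] [334.7 250.9]
[0.519, 0.1316, 0.07] [333.9 200.1]
[0.507, 0.0916, 0.07] [319.2 251.2]
[0.507, 0.1316, 0.07] [317.8 200.5]
[0.693, 0.108, 0.07] [563.1 226.2]
[0.4, 0, 0] [218.1 315.2]
```

Run:
```python
from h import *
im=cv2.imread('pics/w6.png')[165:275,290:465]
cv2.imwrite('pics/w6z.png',cv2.resize(im,None,fx=4.4,fy=4.4,interpolation=2))
```

```text
(no output)
```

View pics/w6z.png

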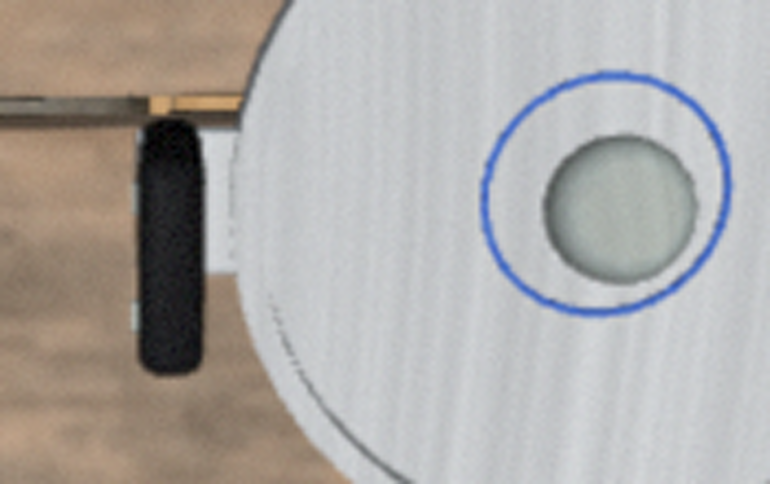

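The circle's centre is at zoomed (607,194). The ball is inside it at (620,209). The black grip's top face spans (138–204, 155–375), which puts the handle at about (0.515, 0.112). I'll descend and pinch it.

>>> arm_command(delta_pos=[[0, 0.008, 0.03], [0, 0, 0.07], [0, 0, 0.08], [0, 0, 0.08], [0, 0, 0.08], [0, 0, 0.08], [0, 0, 0.07], [0, 0, 0.05], [0, 0, 0.04], [0, 0, 0.02], [0, 0, 0.01], [0, 0, 0], [0, 0, 0]], delta_rot=[[0, 0, 0], [0, 0, 0], [0, 0, 0], [0, 0, 0], [0, 0, 0], [0, 0, 0], [0, 0, 0], [0, 0, 0], [0, 0, 0], [0, 0, 0], [0, 0, 0], [0, 0, 0], [0, 0, 0]], jaw=[0, 0, 0, 0, 0, 0, 0, 0, 0, 0, 0, 0, 0], grip_force=110)

```text
clock: 25.35
tcp_pos: [0.5151, 0.1121, 0.0315]
orientation: [0.714, 0.7, 0.0, 0.0]
contact_force: [0.0, 0.3, 0.6]
finger_gap: 0.0856
grasp_force: 0.0
```

```bash
cat > st.py <<'E'
from h import *
s=robot.state(); M=R.from_quat(s['orientation']).as_matrix()
print(s['clock'],s['tcp_pos'].round(4),M.round(4).tolist(),s['finger_gap'].round(4),s['contact_force'].round(1),s['grasp_force'])
E
python3 st.py
```

```text
Traceback (most recent call last):
  File "st.py", line 3, in <module>
    print(s['clock'],s['tcp_pos'].round(4),M.round(4).tolist(),s['finger_gap'].round(4),s['contact_force'].round(1),s['grasp_force'])
                                                               ^^^^^^^^^^^^^^^^^^^^^
AttributeError: 'float' object has no attribute 'round'
```

>>> arm_command(delta_pos=[[0, 0, 0], [0, 0, 0], [0, 0, 0], [0, 0, 0], [0, 0, 0], [0, 0, 0], [0, 0, 0], [0, 0, 0], [0, 0, 0], [0, 0, 0], [0, 0, 0], [0, 0, 0]], delta_rot=[[0, 0, 0], [0, 0, 0], [0, 0, 0], [0, 0, 0], [0, 0, 0], [0, 0, 0], [0, 0, 0], [0, 0, 0], [0, 0, 0], [0, 0, 0], [0, 0, 0], [0, 0, 0]], jaw=[0.2, 0.4, 0.55, 0.65, 0.72, 0.78, 0.84, 0.9, 0.95, 1, 1, 1])

```text
clock: 26.85
tcp_pos: [0.5143, 0.1121, 0.0311]
orientation: [0.714, 0.7, -0.0, -0.0]
contact_force: [-4.6, -0.6, 5.8]
finger_gap: 0.0111
grasp_force: 107.1
```

```bash
sed -i "s/s\['finger_gap'\].round(4)/s['finger_gap']/" st.py; python3 st.py
cat > dish.py <<'E'
from h import *
import sys
# in the wrist picture: blue circle ellipse, ball blob inside it
c=robot.get_calibration('wrist'); im=snap('wrist',sys.argv[1]); hsv=cv2.cvtColor(im,cv2.COLOR_RGB2HSV)
m=((hsv[...,0]>100)&(hsv[...,0]<130)&(hsv[...,1]>90)&(hsv[...,2]>90)).astype('uint8')
n,l,st,_=cv2.connectedComponentsWithStats(m,connectivity=8)
ys,xs=np.nonzero(m); e=cv2.fitEllipseDirect(cv2.convexHull(np.c_[xs,ys].astype(np.int32))); print('circle',m.sum(),e)
mask=cv2.ellipse(np.zeros(im.shape[:2],np.uint8),((e[0]),(e[1][0]-8,e[1][1]-8),e[2]),255,-1)
med=np.median(im[mask>0],axis=0); d=(np.abs(im.astype(int)-im[mask>0].max(0)).sum(2))
q=cv2.GaussianBlur(cv2.cvtColor(im,cv2.COLOR_RGB2GRAY),(3,3),0)
t,b=cv2.threshold(q[mask>0],0,255,cv2.THRESH_OTSU); bm=((q<t)&(mask>0)).astype('uint8')
k=max(cv2.findContours(bm,0,1)[0],key=cv2.contourArea); print('ball',cv2.minEnclosingCircle(k),cv2.contourArea(k))
E
python3 dish.py w7.png
```

```text
26.85 [0.5143 0.1121 0.0311] [[0.0187, 0.9998, -0.0006], [0.9998, -0.0187, -0.0], [-0.0, -0.0006, -1.0]] 0.01107672738191643 [-4.6 -0.6  5.8] 107.0709228515625
circle 912 ((521.7351684570312, 296.89825439453125), (97.09449768066406, 116.82207489013672), 62.99681091308594)
ball ((532.9119262695312, 307.81298828125), 37.14868927001953) 1413.5
```

>>> arm_command(delta_pos=[[0, 0, -0.004], [0, 0, -0.008], [0, 0, -0.01], [0, 0, -0.01], [0, 0, -0.01], [0, 0, -0.006], [0, 0, -0.002], [0, 0, 0], [0, 0, 0]], delta_rot=[[0, 0, 0], [0, 0, 0], [0, 0, 0], [0, 0, 0], [0, 0, 0], [0, 0, 0], [0, 0, 0], [0, 0, 0], [0, 0, 0]], jaw=[1, 1, 1, 1, 1, 1, 1, 1, 1])

```text
clock: 28.02
tcp_pos: [0.5146, 0.1121, 0.0459]
orientation: [0.714, 0.7, -0.0, -0.0]
contact_force: [0.5, 0.2, -3.8]
finger_gap: 0.011
grasp_force: 107.1
```

```bash
python3 st.py; python3 dish.py w8.png
python3 - <<'E'
from h import *
c=robot.get_calibration('wrist'); t=robot.state()['tcp_pos']; u=np.array([.9998,-.0187,0])
for a in(0,1,2,3,4):
    th=np.radians(a); # sag about grasp point, dish centre 90 ahead, circle z=.0095
    h=t[2]-.0311; g=np.array([t[0],t[1],.05+h]); v=u*(.09*np.cos(th)-.041*np.sin(th)); print(a,proj(c,g+v+[0,0,-.09*np.sin(th)-.041*np.cos(th)]).round(1))
E
```

```text
28.025 [0.5146 0.1121 0.0459] [[0.0187, 0.9998, -0.0002], [0.9998, -0.0187, -0.0], [-0.0, -0.0002, -1.0]] 0.011018568770462412 [ 0.5  0.2 -3.8] 107.14115738868713
circle 932 ((521.0842895507812, 296.33929443359375), (96.93270874023438, 116.57833099365234), 62.560489654541016)
ball ((538.8043212890625, 303.830810546875), 43.89128875732422) 1416.0
0 [518.4 295.8]
1 [515.3 294.3]
2 [512.2 292.9]
3 [509.1 291.5]
4 [506.  290.1]
```

>>> arm_command(delta_pos=[[0, 0, -0.004], [0, 0, -0.01], [0, 0, -0.016], [0, 0, -0.02], [0, 0, -0.02], [0, 0, -0.02], [0, 0, -0.02], [0, 0, -0.02], [0, 0, -0.02], [0, 0, -0.02], [0, 0, -0.02], [0, 0, -0.02], [0, 0, -0.02], [0, 0, -0.02], [0, 0, -0.016], [0, 0, -0.01], [0, 0, -0.006], [0, 0, -0.003], [0, 0, 0], [0, 0, 0]], delta_rot=[[0, 0, 0], [0, 0, 0], [0, 0, 0], [0, 0, 0], [0, 0, 0], [0, 0, 0], [0, 0, 0], [0, 0, 0], [0, 0, 0], [0, 0, 0], [0, 0, 0], [0, 0, 0], [0, 0, 0], [0, 0, 0], [0, 0, 0], [0, 0, 0], [0, 0, 0], [0, 0, 0], [0, 0, 0], [0, 0, 0]], jaw=[1, 1, 1, 1, 1, 1, 1, 1, 1, 1, 1, 1, 1, 1, 1, 1, 1, 1, 1, 1])

```text
clock: 30.58
tcp_pos: [0.5145, 0.1121, 0.1313]
orientation: [0.714, 0.7, -0.0, -0.0]
contact_force: [0.8, -0.4, -4.4]
finger_gap: 0.0108
grasp_force: 107.1
```

```bash
python3 st.py; python3 dish.py w9.png
```

```text
30.575 [0.5145 0.1121 0.1313] [[0.0187, 0.9998, -0.0004], [0.9998, -0.0187, -0.0], [-0.0, -0.0004, -1.0]] 0.01077870102202928 [ 0.8 -0.4 -4.4] 107.13791728019714
circle 929 ((521.0614624023438, 296.3447570800781), (96.85356903076172, 116.56346893310547), 62.26915740966797)
ball ((534.3086547851562, 307.3190612792969), 38.82640838623047) 1407.0
```

>>> arm_command(delta_pos=[[0, 0, 0], [0, 0, 0], [0, 0, 0], [0, 0, 0], [0, 0, 0], [0, 0, 0], [0, 0, 0], [0, 0, 0], [0, 0, 0], [0, 0, 0], [0, 0, 0], [0, 0, 0], [0, 0, 0], [0, 0, 0], [0, 0, 0], [0, 0, 0], [0, 0, 0], [0, 0, 0], [0, 0, 0], [0, 0, 0]], delta_rot=[[0, 0, -0.003], [0, 0, -0.007], [0, 0, -0.011], [0, 0, -0.015], [0, 0, -0.015], [0, 0, -0.015], [0, 0, -0.015], [0, 0, -0.015], [0, 0, -0.015], [0, 0, -0.015], [0, 0, -0.015], [0, 0, -0.015], [0, 0, -0.015], [0, 0, -0.015], [0, 0, -0.015], [0, 0, -0.015], [0, 0, -0.015], [0, 0, -0.011], [0, 0, -0.007], [0, 0, -0.003]], jaw=[1, 1, 1, 1, 1, 1, 1, 1, 1, 1, 1, 1, 1, 1, 1, 1, 1, 1, 1, 1])

```text
clock: 33.12
tcp_pos: [0.5147, 0.1121, 0.1315]
orientation: [0.388, 0.922, -0.0, 0.0]
contact_force: [-0.4, -0.3, -3.7]
finger_gap: 0.0108
grasp_force: 107.1
```

```bash
python3 st.py; python3 dish.py w10.png
```

```text
33.125 [0.5147 0.1121 0.1315] [[-0.6988, 0.7153, 0.0001], [0.7153, 0.6988, -0.0001], [-0.0001, -0.0, -1.0]] 0.010762607369196561 [-0.4 -0.3 -3.7] 107.14118242263794
circle 931 ((521.0571899414062, 296.3269348144531), (96.91449737548828, 116.50896453857422), 62.40141677856445)
ball ((532.1027221679688, 308.527099609375), 36.87911605834961) 1485.0
```

>>> arm_command(delta_pos=[[0, 0, 0], [0, 0, 0], [0, 0, 0], [0, 0, 0], [0, 0, 0], [0, 0, 0], [0, 0, 0], [0, 0, 0], [0, 0, 0], [0, 0, 0], [0, 0, 0], [0, 0, 0], [0, 0, 0], [0, 0, 0], [0, 0, 0], [0, 0, 0], [0, 0, 0], [0, 0, 0], [0, 0, 0], [0, 0, 0]], delta_rot=[[0, 0, -0.003], [0, 0, -0.007], [0, 0, -0.011], [0, 0, -0.015], [0, 0, -0.015], [0, 0, -0.015], [0, 0, -0.015], [0, 0, -0.015], [0, 0, -0.015], [0, 0, -0.015], [0, 0, -0.015], [0, 0, -0.015], [0, 0, -0.015], [0, 0, -0.015], [0, 0, -0.015], [0, 0, -0.015], [0, 0, -0.015], [0, 0, -0.011], [0, 0, -0.008], [0, 0, -0.005]], jaw=[1, 1, 1, 1, 1, 1, 1, 1, 1, 1, 1, 1, 1, 1, 1, 1, 1, 1, 1, 1])

```text
clock: 35.67
tcp_pos: [0.5147, 0.1121, 0.1316]
orientation: [-0.002, 1.0, 0.0, 0.0]
contact_force: [-0.3, -0.5, -4.4]
finger_gap: 0.0105
grasp_force: 107.1
```

>>> arm_command(delta_pos=[[0, 0, 0], [0, 0, 0], [0, 0, 0], [0, 0, 0], [0, 0, 0], [0, 0, 0], [0, 0, 0], [0, 0, 0], [0, 0, 0], [0, 0, 0], [0, 0, 0], [0, 0, 0], [0, 0, 0], [0, 0, 0], [0, 0, 0], [0, 0, 0], [0, 0, 0], [0, 0, 0], [0, 0, 0], [0, 0, 0]], delta_rot=[[0, 0, 0], [0, 0, 0], [0, 0, 0], [0, 0, 0], [0, 0, 0], [0, 0, 0], [0, 0, 0], [0, 0, 0], [0, 0, 0], [0, 0, 0], [0, 0, 0], [0, 0, 0], [0, 0, 0], [0, 0, 0], [0, 0, 0], [0, 0, 0], [0, 0, 0], [0, 0, 0], [0, 0, 0], [0, 0, 0]], jaw=[1, 1, 1, 1, 1, 1, 1, 1, 1, 1, 1, 1, 1, 1, 1, 1, 1, 1, 1, 1])

```text
clock: 38.17
tcp_pos: [0.5147, 0.1121, 0.1315]
orientation: [-0.002, 1.0, -0.0, 0.0]
contact_force: [-0.7, 0.5, -4.3]
finger_gap: 0.0107
grasp_force: 107.1
```

```bash
python3 st.py; python3 dish.py w11.png; python3 dish.py w12.png
python3 - <<'E'
from h import *
# tray check in top view against start; tray expected at yaw 0, grip at (.5198,-.368)
im=snap('top','t4.png'); c=robot.get_calibration('top')
hsv=cv2.cvtColor(im,cv2.COLOR_RGB2HSV); m=((im[...,0]>1.28*im[...,2].astype(float))&(im[...,0]>150)).astype('uint8'); z=np.zeros_like(m); z[220:275,430:515]=1; m&=z
ys,xs=np.nonzero(m); r=cv2.minAreaRect(np.c_[xs,ys].astype(np.float32)); print(m.sum(),r,ray(c,*r[0],.03), 'expected centre',[.5198,-.312])
E
```

```text
38.175 [0.5147 0.1121 0.1315] [[-1.0, -0.0032, 0.0001], [-0.0032, 1.0, -0.0], [-0.0001, -0.0, -1.0]] 0.01074600038910206 [-0.7  0.5 -4.3] 107.14356780052185
circle 931 ((521.0504760742188, 296.3261413574219), (96.9478759765625, 116.52277374267578), 62.261085510253906)
ball ((531.995361328125, 308.45391845703125), 36.56953048706055) 1644.5
circle 929 ((521.0595092773438, 296.3144226074219), (96.94733428955078, 116.4933090209961), 62.32647705078125)
ball ((532.1822509765625, 308.34454345703125), 36.73435974121094) 1645.5
693 ((473.60919189453125, 241.81594848632812), (81.61494445800781, 50.7504997253418), 7.037940979003906) [ 0.52108473 -0.31975101  0.03      ] expected centre [0.5198, -0.312]
```

The dish is held level and still about 10 cm up and the ball is steady inside the circle. The tray is standing where I left it, so I'm handing the job in.

```bash
python3 -c "
from cell import robot
print(robot.job_done())"
```

```text
the job is handed in; nothing more can be done
None
```

I handed the job in with every step done by my own measurements, but the simulator returned no verdict: the ball is in the dish's blue circle, the empty tray is back on the bench and let go, and the dish is held level and still by its black handle about 10 cm up with its orange handle pointing left.

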